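Tip the two tall cartons flat in the drawer organiser

TASK

The wooden organiser tray must go into a drawer that is only high enough for the smallest of the three card boxes standing in it. With the fingertips, gently tip the two taller boxes over, away from the robot, by pushing near their tops rather than sliding them along, so that each falls into the empty part of its own bay and comes to rest lying flat on the bay floor, inside the low ridges, printed face up. Do not grip, lift or carry them, and leave the smallest box standing and everything else where it is.

Things in the scene. Friction and masses are not known exactly. Their poses are not given: they have to be found in the camera images.
- tray: wooden tray, fixed, 160 (x) by 260 mm (y), origin: centre of its underside, on the worktop; x points away from the robot within 0.35 rad, z up. Three bays centred at y = -85, 0, +85 mm, each 150 (x) by 80 mm (y) inside; bay floor 12 mm above the origin, ridges round the bays 6 mm higher and 5 mm thick. The boxes stand near the -x end of the bays; the rest of each bay is empty
- tea_carton: the tallest box, brownish tea carton: rigid card box 56 wide, 95 long, 17 mm thick, under 0.15 kg, standing on end (95 mm tall) near the robot's end of one bay (which one varies). Origin: centre of its unprinted main face, the one turned away from the robot, 47.5 mm above the bay floor. z: out of the printed face (back towards the robot; up once it lies printed face up). x and y lie in that face, not along its edges: do not use them
- plaster_box: the middle box, plaster box: rigid card box 34 wide, 70 long, 18 mm thick, under 0.15 kg, standing on end (70 mm tall) near the robot's end of one bay (which one varies). Origin: centre of its unprinted main face, the one turned away from the robot, 35 mm above the bay floor. z: out of the printed face (back towards the robot; up once it lies printed face up). x and y lie in that face, not along its edges: do not use them
- match_box: the smallest box, matchbox, which is to stay standing: rigid card box 36 wide, 54 long, 15 mm thick, under 0.15 kg, standing on end (54 mm tall) near the robot's end of one bay (which one varies). Origin: centre of its unprinted main face, the one turned away from the robot, 27 mm above the bay floor. z: out of the printed face (back towards the robot; up once it lies printed face up). x and y lie in that face, not along its edges: do not use them
- jam_jar: jam jar, 69 mm diameter, 99 mm tall, standing on the worktop beyond the tray; origin at the centre of its underside; leave alone
- sink_mug: plain mug, 86 mm diameter (116 mm with its handle), 88 mm tall, standing on the worktop beyond the tray; origin at the centre of its underside; leave alone
- cream_tube: small cream tube standing on its cap, 32 x 40 x 107 mm, on the worktop to the right of the tray; origin at the centre of its underside; leave alone
- plug_adapter: small plug adapter, 36 x 41 x 28 mm, on the worktop to the left of the tray; origin at the centre of its underside; leave alone

How it is judged:
At the end, for the whole second after the job is handed in: The tea carton and the plaster box each lie flat and still with the printed face up (within 0.08 rad) on the floor of their own bay (origin within 3.5 mm of the floor height, so not propped on a ridge, and less than 100 mm from where it started); the matchbox still stands within 15 mm of its place (angle between each of tea_carton, plaster_box's own z axis and vertical below 0.08 rad and z of tea_carton in the frame of tray between 0.0095 and 0.0155 m and linear speed of each of tea_carton, plaster_box below 0.01 m/s and angular speed of each of tea_carton, plaster_box below 0.1 rad/s and distance of each of tea_carton, plaster_box from where it was at the start of the episode below 0.1 m and z of plaster_box in the frame of tray between 0.0095 and 0.0155 m and angle between match_box's own z axis and vertical between 1.45 and 1.69 rad and ((y of tea_carton in the frame of tray between -0.125 and -0.045 m and y of plaster_box in the frame of tray between -0.04 and 0.04 m and y of match_box in the frame of tray between 0.045 and 0.125 m) or (y of tea_carton in the frame of tray between -0.125 and -0.045 m and y of plaster_box in the frame of tray between 0.045 and 0.125 m and y of match_box in the frame of tray between -0.04 and 0.04 m) or (y of tea_carton in the frame of tray between -0.04 and 0.04 m and y of plaster_box in the frame of tray between -0.125 and -0.045 m and y of match_box in the frame of tray between 0.045 and 0.125 m) or (y of tea_carton in the frame of tray between -0.04 and 0.04 m and y of plaster_box in the frame of tray between 0.045 and 0.125 m and y of match_box in the frame of tray between -0.125 and -0.045 m) or (y of tea_carton in the frame of tray between 0.045 and 0.125 m and y of plaster_box in the frame of tray between -0.125 and -0.045 m and y of match_box in the frame of tray between -0.04 and 0.04 m) or (y of tea_carton in the frame of tray between 0.045 and 0.125 m and y of plaster_box in the frame of tray between -0.04 and 0.04 m and y of match_box in the frame of tray between -0.125 and -0.045 m)) and distance of match_box from where it was at the start of the episode below 0.015 m); the robot touches nothing.
It fails at once if a box is lifted (z of tea_carton in the frame of tray above 0.0715 m or z of plaster_box in the frame of tray above 0.059 m or z of match_box in the frame of tray above 0.051 m).
It fails at once if a taller box is carried or shoved away from its place, or slid over 25 mm while still standing instead of tipped ((angle between tea_carton's own z axis and vertical above 1.4 rad and distance of tea_carton from where it was at the start of the episode above 0.025 m) or (angle between plaster_box's own z axis and vertical above 1.4 rad and distance of plaster_box from where it was at the start of the episode above 0.025 m) or distance of any of tea_carton, plaster_box from where it was at the start of the episode above 0.1 m).
It fails at once if a taller box is squeezed or struck hard (over 15 N from the fingers) (contact force between the fingers and tea_carton above 15 N or contact force between the fingers and plaster_box above 15 N).
It fails at once if the matchbox is tipped or displaced (angle between match_box's own z axis and vertical below 1.3 rad or angle between match_box's own z axis and vertical above 1.84 rad or distance of match_box from where it was at the start of the episode above 0.015 m).
It fails at once if a bystander is moved (distance of any of jam_jar, sink_mug, cream_tube, plug_adapter from where it was at the start of the episode above 0.02 m).
It also fails if it takes over 48 s, if anything falls off the work surface, if the arm or the gripper's body presses on something with over 40 N, if the wrist force passes 120 N, or if a joint passes its speed limit or range.

ROBOT

A 6-joint arm with a two-finger parallel gripper is mounted at the origin on a cart in front of the work surface, level with it; the furniture and walls round the work are solid. World frame = base frame: x ahead of the robot, y to its left, z up, the work surface at z = 0. Lengths are in m, angles in rad, forces in N, time in s.
With the tool pointing down it reaches from about 0.325 to 0.75 m from the base axis. Payload 7.6 kg.
Tool frame: the origin (TCP) lies midway between the tips of the shut fingers; the grasp point (between the pads) lies 19 mm behind it; z points along the fingers, y is the line along which they close (so a half turn about z gives the same grasp; the last joint's range is limited). The gripper opens to 85 mm and grips with 20 to 120 N. Pads are 22 mm wide; open, the fingers measure 114 mm over their backs; the gripper's body (76 mm by 85 mm) begins 54 mm behind the grasp point. The pads swing forward as they close: fully open they stand 13 mm farther back than shut.
Start: joints at [1.249, 0.052, 1.401, -0, 1.689, -0.07], TCP at [0.131, 0.508, 0.231] pointing down, gripper open.
Joint ranges: [-2.9, 2.9], [-0.91, 2.17], [0.12, 2.37], [-1.06, 4.2], [0.26, 2.73], [-2.93, 2.93]. Speed limits (rad/s): [2.57, 2.57, 3.01, 3.14, 3.14, 3.14].

INTERFACE

Orientations are given as [roll, pitch, yaw] about the fixed x, y, z axes, in that order (R = Rz(yaw) Ry(pitch) Rx(roll)).
In Python, from rig import manip gives the robot as it stands.
- The arm moves only by the tool jog_arm, never from a script. Its argument "moves" is a list of rows, each an object of numbers: "fingers": the opening, from 0 (shut) to 1 (fully open); "tx", "ty", "tz": the shift along the world's x, y, z in mm; "twist": the turn about the world's z in degrees. In form: [{"fingers": .., "tx": .., "ty": .., "tz": .., "twist": ..}, ...]. A call has 1 to 12 rows; each row shifts and turns the commanded pose from where the row before left it; what a row does not reach is not made up. A row lasts 1/12 s, in which the tool goes at most 41.7 mm and 7.16 degrees, less where a joint would pass 70% of its speed; a pose out of reach is approached as far as the arm can. A call with a gripper value outside its range is refused whole. The fingers move at their own pace and stop on an object; "squeeze" is the grip in N (left out, the last holds). Time passes only in rows, so rows that do not move let the fingers close. It gives the time, the measured TCP pose, the force, the opening and the grip force at its end, in the units of the state.
- manip.read_state(): the state, without advancing time (a new reading comes with each control period).
- manip.grab_frame(name): name is "side" or "top"; returns (picture, depth): 480x640x3 uint8, blue, green, red; 480x640 float32, m along the optical axis (not along the pixel's ray), 0 where there is no reading.
- manip.camera_info(name): a dict with "intrinsics" (3x3 intrinsics, pixels), "world_to_cam" (4x4, takes a point from world to camera coordinates). Camera axes: x right, y down, z forward; pixel columns grow to the right and rows downward; lengths in m; the calibration is good to about 2 mm. A picture is of the moment at which its call begins. camera_info takes no time and is no camera call.
- manip.hand_in(): hands the job in; it is judged then, once.
The state is a dict: "clock": time; "joints": joint angles; "qvel": joint speeds; "joint_torque": joint torques, N m; "position": TCP position; "tool_rot": TCP orientation; "force": force on the tool from outside, world axes, zero at the start; "wrist_torque": the same for the moment, N m; "width": finger opening in m; "grip_force": force on a finger pad.
Only numpy, scipy, OpenCV 4.12 (cv2) and the standard library are available. Lean on these libraries where they do the work, as an engineer would, in place of code of your own. Each camera call takes 0.05 s, during which the arm holds its last target. There are 200 camera calls.

## Working session

There is one attempt and no reset: what is moved stays moved. The work goes in short steps, Python scripts to look and compute and a tool call to move; the robot and the scene stay as the last step left them, time stands still between calls to the robot, and variables do not carry over. Pictures are saved under pics/ and viewed, at most 10 in all, crops included, and the job is handed in when it is done.

Besides the shell and the picture viewer there is one more tool, called after ">>>" by a JSON object that holds its "op" and its "data". jog_arm: Moves the arm, as the interface text tells. Its arguments: {"type":"object","properties":{"moves":{"type":"array"},"squeeze":{"type":"number"}},"required":["moves"]}

```bash
mkdir -p pics; ls; cat > h.py <<'E'
import numpy as np, cv2
from rig import manip
def cam(n):
    c=manip.camera_info(n); return np.array(c["intrinsics"]),np.array(c["world_to_cam"])
def cloud(n):
    im,d=manip.grab_frame(n); K,T=cam(n); v,u=np.mgrid[0:480,0:640]
    P=np.stack([(u-K[0,2])/K[0,0]*d,(v-K[1,2])/K[1,1]*d,d],-1)
    W=(P-T[:3,3])@T[:3,:3]; W[d==0]=np.nan
    return im,d,W
E
python3 - <<'E'
from h import *
for n in("side","top"):
    im,d,W=cloud(n); cv2.imwrite(f"pics/{n}0.png",im); np.save(f"{n}0.npy",W)
    K,T=cam(n); print(n,K[0,0],(-T[:3,:3].T@T[:3,3]).round(3),T[2,:3].round(2),np.isnan(W).mean())
s=manip.read_state(); print(s)
E
```

```text
pics
side 509.68366822807286 [0.201 0.664 0.386] [ 0.45 -0.82 -0.34] 0.00404296875
top 558.2242998230171 [ 0.397 -0.032  0.941] [ 0.22  0.   -0.98] 0.003916015625
{'clock': 0.1, 'joints': array([ 1.24869690e+00,  5.27661416e-02,  1.40160062e+00,  1.13504267e-05,
        1.68855971e+00, -7.02750538e-02]), 'qvel': array([ 5.43039746e-05, -2.57243896e-03, -2.05269013e-03, -6.77291931e-05,
        4.41930716e-05, -5.37563899e-05]), 'joint_torque': array([ 1.85069082e-03, -3.82583714e+01, -3.60984671e+01,  1.17132834e-05,
        4.75457040e-03, -3.70813814e-05]), 'position': array([0.13069764, 0.50821346, 0.23057202]), 'tool_rot': array([-3.14026291e+00, -1.04903098e-04,  2.88976954e+00]), 'force': array([-0.27629658,  0.60484775,  0.01349813]), 'wrist_torque': array([-0.02415175, -0.00268626,  0.0095198 ]), 'grip_force': 0.0, 'width': 0.08581345689886236}
```

View pics/top0.png

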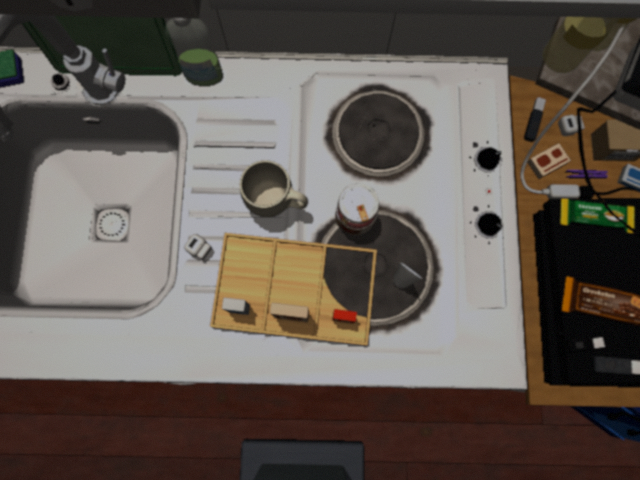

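View pics/side0.png

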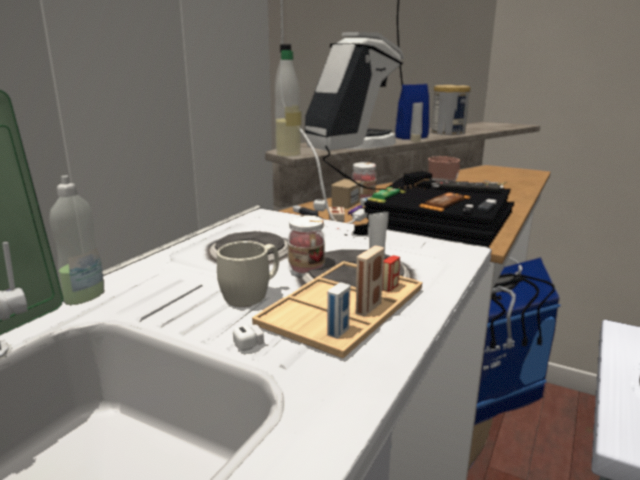

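```bash
python3 - <<'E'
from h import *
W=np.load("top0.npy"); 
z=W[...,2]
m=((z>0.045)&(z<0.2)&(W[...,0]<0.9)).astype(np.uint8)
n,l,s,c=cv2.connectedComponentsWithStats(m)
for i in range(1,n):
    if s[i,4]<60: continue
    p=W[l==i]; zt=np.percentile(p[:,2],95); t=p[p[:,2]>zt-0.006]
    r=cv2.minAreaRect((t[:,:2]*1000).astype(np.float32))
    print(s[i],"ztop",zt.round(4),"n",len(t),"rect",np.round(r[0],1),np.round(r[1],1),round(r[2],1))
E
```

```text
[ 166   18   54   59 1895] ztop 0.1804 n 113 rect [895.7 183.2] [ 8.3 25. ] 0.4
[  44   25   83   68 2197] ztop 0.1888 n 175 rect [863.7 366.2] [17.9 30. ] 31.6
[  532    27   108   357 22570] ztop 0.1741 n 1393 rect [ 840.1 -443.6] [138.1 100.9] 85.8
[  0 123  15  19 106] ztop 0.1992 n 48 rect [708.4 412.1] [ 7.4 25.5] 56.7
[ 240  160   69   56 1258] ztop 0.0878 n 414 rect [674.8  54.2] [81.6 84.9] 24.5
[ 336  184   43   48 1628] ztop 0.1002 n 1219 rect [642.1 -94.2] [62.7 61.7] 0.1
[395 262  27  24 355] ztop 0.1068 n 75 rect [ 534.6 -172.5] [40.4  4.9] 53.0
[222 298  26  16 325] ztop 0.0836 n 262 rect [480.7  96. ] [34.4 18.2] 85.6
[270 303  39  18 540] ztop 0.1086 n 430 rect [471.6   9.1] [56.  17.3] 85.1
[333 309  24  14 247] ztop 0.0678 n 222 rect [469.2 -76.2] [35.7 15. ] 83.6
```

The top view shows the plaster box (white top, ~(234,306)) in the left bay, the tea carton (~(290,311)) in the middle and the red matchbox (~(345,316)) in the right. The side view confirms this, with the mug and jar beyond the tray. The tray's yaw is about -4°. I'll move behind the plaster box with the fingers shut.

>>> {"op": "jog_arm", "data": {"moves": [{"fingers": 0, "tx": 25, "ty": -33, "tz": 0, "twist": 1}, {"fingers": 0, "tx": 25, "ty": -33, "tz": 0, "twist": 1}, {"fingers": 0, "tx": 25, "ty": -33, "tz": 0, "twist": 1}, {"fingers": 0, "tx": 25, "ty": -33, "tz": 0, "twist": 1}, {"fingers": 0, "tx": 25, "ty": -33, "tz": 0, "twist": 1}, {"fingers": 0, "tx": 25, "ty": -33, "tz": 0, "twist": 1}, {"fingers": 0, "tx": 25, "ty": -33, "tz": 0, "twist": 1}, {"fingers": 0, "tx": 25, "ty": -33, "tz": 0, "twist": 1}, {"fingers": 0, "tx": 25, "ty": -33, "tz": 0, "twist": 1}, {"fingers": 0, "tx": 25, "ty": -33, "tz": 0, "twist": 1}, {"fingers": 0, "tx": 25, "ty": -33, "tz": 0, "twist": 0}, {"fingers": 0, "tx": 0, "ty": 0, "tz": 0, "twist": 0}]}}

```text
clock: 1.1
position: [0.4085, 0.1402, 0.2307]
tool_rot: [-3.139, 0.0, 3.057]
force: [-0.4, 1.5, -0.4]
width: 0.0003
grip_force: 0.0
```

>>> {"op": "jog_arm", "data": {"moves": [{"fingers": 0, "tx": 13, "ty": -20, "tz": -10, "twist": 0}, {"fingers": 0, "tx": 13, "ty": -20, "tz": -20, "twist": 0}, {"fingers": 0, "tx": 0, "ty": 0, "tz": -30, "twist": 0}, {"fingers": 0, "tx": 0, "ty": 0, "tz": -30, "twist": 0}, {"fingers": 0, "tx": 0, "ty": 0, "tz": -30, "twist": 0}, {"fingers": 0, "tx": 0, "ty": 0, "tz": -25, "twist": 0}, {"fingers": 0, "tx": 0, "ty": 0, "tz": -14, "twist": 0}, {"fingers": 0, "tx": 0, "ty": 0, "tz": 0, "twist": 0}, {"fingers": 0, "tx": 0, "ty": 0, "tz": 0, "twist": 0}]}}

```text
clock: 1.85
position: [0.4312, 0.1056, 0.072]
tool_rot: [-3.141, -0.002, 3.065]
force: [-0.7, 0.6, -0.4]
width: -0.0003
grip_force: 0.0
```

```bash
python3 - <<'E'
from h import *
im,d,W=cloud("side"); cv2.imwrite("pics/side1.png",cv2.resize(im[180:400,200:480],None,fx=2.5,fy=2.5))
s=manip.read_state(); print(s['position'],s['clock'],s['force'])
E
```

```text
[0.43211827 0.10571151 0.07315994] 1.9 [ 0.12578051  0.30093368 -0.0659984 ]
```

View pics/side1.png

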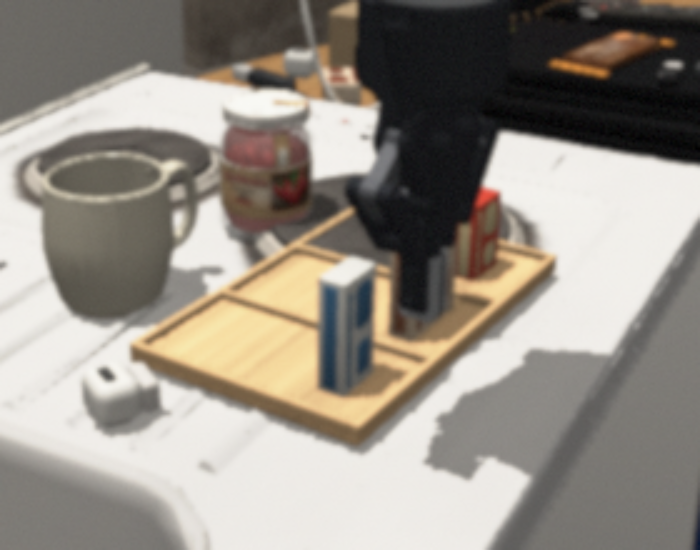

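The shut fingertips (crop ~(410,325)) are on the robot side of the plaster box (crop ~(345,325)), and nothing has been disturbed. Next I'll centre on the box and push slowly.

>>> {"op": "jog_arm", "data": {"moves": [{"fingers": 0, "tx": 8, "ty": -6, "tz": 0, "twist": 0}, {"fingers": 0, "tx": 8, "ty": -1, "tz": 0, "twist": 0}, {"fingers": 0, "tx": 5, "ty": 0, "tz": 0, "twist": 0}, {"fingers": 0, "tx": 3, "ty": 0, "tz": 0, "twist": 0}, {"fingers": 0, "tx": 3, "ty": 0, "tz": 0, "twist": 0}, {"fingers": 0, "tx": 3, "ty": 0, "tz": 0, "twist": 0}, {"fingers": 0, "tx": 3, "ty": -1, "tz": 0, "twist": 0}, {"fingers": 0, "tx": 3, "ty": 0, "tz": 0, "twist": 0}, {"fingers": 0, "tx": 3, "ty": 0, "tz": 0, "twist": 0}]}}

```text
clock: 2.65
position: [0.471, 0.0975, 0.0723]
tool_rot: [3.142, -0.0, 3.064]
force: [-0.6, 0.1, 1.5]
width: 0.0004
grip_force: 0.0
```

```bash
cat >> h.py <<'E'
def look(tag):
    im,d,W=cloud("side"); cv2.imwrite(f"pics/{tag}.png",cv2.resize(im[180:400,200:480],None,fx=2.5,fy=2.5))
    s=manip.read_state(); print(s['position'],s['clock'],s['force'])
E
python3 -c "
from h import *
look('side2')"
```

```text
[0.47143486 0.09745899 0.07240019] 2.7 [ 0.47007359  0.0824162  -0.8893522 ]
```

View pics/side2.png

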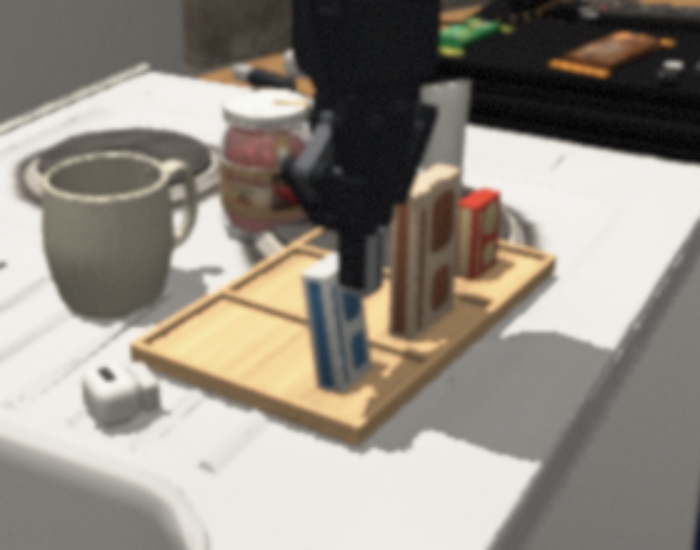

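The plaster box is tilting about its far bottom edge without sliding (top edge now at ~(320,268)). I'll continue past the balance point.

>>> {"op": "jog_arm", "data": {"moves": [{"fingers": 0, "tx": 3, "ty": 0, "tz": 0, "twist": 0}, {"fingers": 0, "tx": 3, "ty": 0, "tz": 0, "twist": 0}, {"fingers": 0, "tx": 3, "ty": 0, "tz": 0, "twist": 0}, {"fingers": 0, "tx": 3, "ty": 0, "tz": 0, "twist": 0}, {"fingers": 0, "tx": 2, "ty": 0, "tz": 0, "twist": 0}, {"fingers": 0, "tx": 0, "ty": 0, "tz": 0, "twist": 0}, {"fingers": 0, "tx": 0, "ty": 0, "tz": 0, "twist": 0}, {"fingers": 0, "tx": 0, "ty": 0, "tz": 0, "twist": 0}]}}

```text
clock: 3.37
position: [0.4847, 0.0975, 0.0722]
tool_rot: [3.142, -0.0, 3.064]
force: [-0.2, 1.0, 0.7]
width: -0.0004
grip_force: 0.0
```

```bash
python3 -c "
from h import *
look('side3')"
```

```text
[0.48468115 0.09747248 0.07228239] 3.4167 [ 0.23560978 -0.57200279  0.1571896 ]
```

View pics/side3.png

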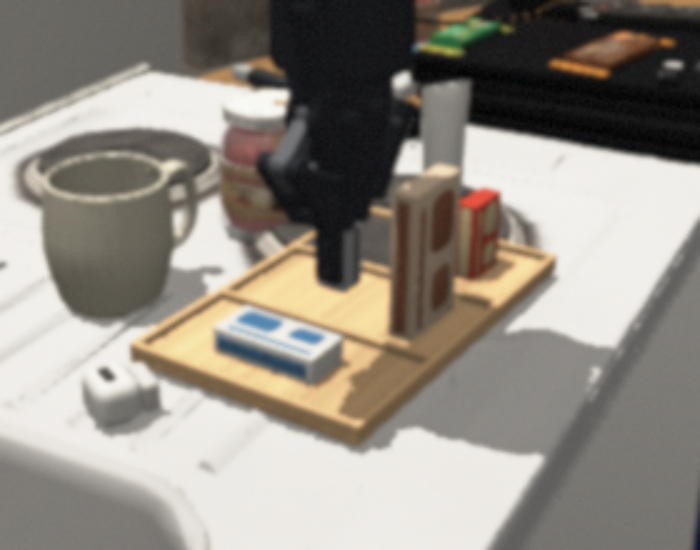

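The plaster box now lies flat, printed face up (~(280,345)), inside its bay. Next I'll back off and go behind the tea carton.

>>> {"op": "jog_arm", "data": {"moves": [{"fingers": 0, "tx": -10, "ty": 0, "tz": 12, "twist": 0}, {"fingers": 0, "tx": -20, "ty": 0, "tz": 12, "twist": 0}, {"fingers": 0, "tx": -20, "ty": 0, "tz": 0, "twist": 0}, {"fingers": 0, "tx": -9, "ty": 0, "tz": 0, "twist": 0}, {"fingers": 0, "tx": 0, "ty": -20, "tz": 0, "twist": 0}, {"fingers": 0, "tx": 0, "ty": -25, "tz": 0, "twist": 0}, {"fingers": 0, "tx": 0, "ty": -25, "tz": 0, "twist": 0}, {"fingers": 0, "tx": 0, "ty": -15, "tz": 0, "twist": 0}, {"fingers": 0, "tx": 0, "ty": 0, "tz": 0, "twist": 0}, {"fingers": 0, "tx": 0, "ty": 0, "tz": 0, "twist": 0}]}}

```text
clock: 4.25
position: [0.4257, 0.0122, 0.0964]
tool_rot: [3.141, 0.0, 3.063]
force: [-0.0, 0.1, -0.1]
width: 0.0001
grip_force: 0.0
```

>>> {"op": "jog_arm", "data": {"moves": [{"fingers": 0, "tx": 8, "ty": -1, "tz": 0, "twist": 0}, {"fingers": 0, "tx": 8, "ty": -1, "tz": 0, "twist": 0}, {"fingers": 0, "tx": 4, "ty": 0, "tz": 0, "twist": 0}, {"fingers": 0, "tx": 3, "ty": 0, "tz": 0, "twist": 0}, {"fingers": 0, "tx": 3, "ty": 0, "tz": 0, "twist": 0}, {"fingers": 0, "tx": 3, "ty": -1, "tz": 0, "twist": 0}, {"fingers": 0, "tx": 3, "ty": 0, "tz": 0, "twist": 0}, {"fingers": 0, "tx": 3, "ty": 0, "tz": 0, "twist": 0}, {"fingers": 0, "tx": 2, "ty": 0, "tz": 0, "twist": 0}]}}

```text
clock: 5.0
position: [0.4631, 0.0095, 0.0963]
tool_rot: [3.141, 0.0, 3.064]
force: [-0.8, -0.3, -0.9]
width: -0.0002
grip_force: 0.0
```

```bash
python3 -c "
from h import *
look('side4')"
```

```text
[0.46326225 0.00945413 0.09635571] 5.05 [-0.05940792 -0.6671628   0.93358398]
```

View pics/side4.png

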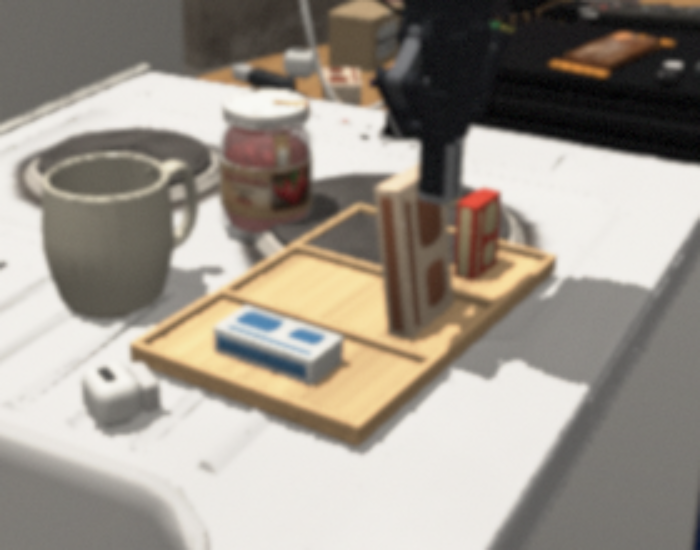

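The tea carton is tilting cleanly about its base, with its top at ~(410,185). I'll continue, then back off and raise the arm.

>>> {"op": "jog_arm", "data": {"moves": [{"fingers": 0, "tx": 3, "ty": 0, "tz": 0, "twist": 0}, {"fingers": 0, "tx": 3, "ty": 0, "tz": 0, "twist": 0}, {"fingers": 0, "tx": 3, "ty": 0, "tz": 0, "twist": 0}, {"fingers": 0, "tx": 3, "ty": 0, "tz": 0, "twist": 0}, {"fingers": 0, "tx": 2, "ty": 0, "tz": 0, "twist": 0}, {"fingers": 0, "tx": 0, "ty": 0, "tz": 0, "twist": 0}, {"fingers": 0, "tx": 0, "ty": 0, "tz": 0, "twist": 0}, {"fingers": 0, "tx": 0, "ty": 0, "tz": 0, "twist": 0}, {"fingers": 0, "tx": 0, "ty": 0, "tz": 0, "twist": 0}]}}

```text
clock: 5.8
position: [0.4767, 0.0095, 0.0963]
tool_rot: [3.141, -0.0, 3.064]
force: [0.2, -0.0, 0.5]
width: 0.0002
grip_force: 0.0
```

```bash
python3 -c "
from h import *
look('side5')"
```

```text
[0.47669993 0.00946522 0.09632112] 5.85 [-0.16474766  0.03857892  0.75673155]
```

View pics/side5.png

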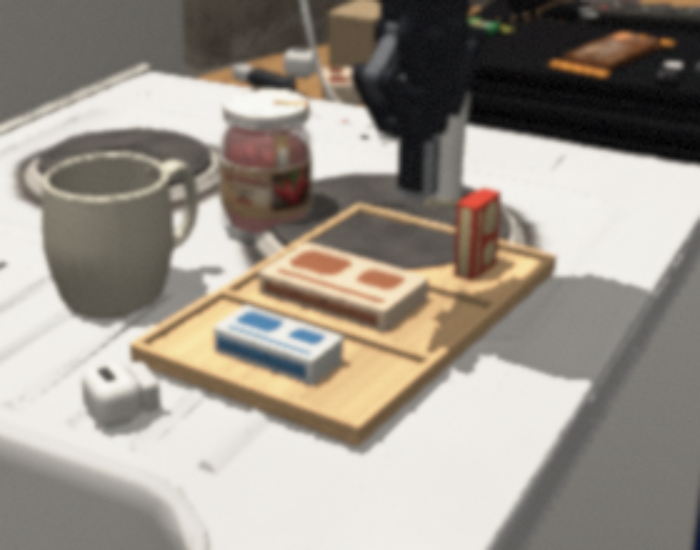

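Both boxes lie printed face up in their bays (tea ~(345,285), plaster ~(280,345)), and the matchbox still stands at ~(478,235). I'll retreat and check that both are flat, using the top depth image.

>>> {"op": "jog_arm", "data": {"moves": [{"fingers": 0, "tx": 0, "ty": 0, "tz": 20, "twist": 0}, {"fingers": 0, "tx": 0, "ty": 0, "tz": 25, "twist": 0}, {"fingers": 0, "tx": -10, "ty": 20, "tz": 30, "twist": 0}, {"fingers": 0, "tx": -20, "ty": 30, "tz": 15, "twist": 0}, {"fingers": 0, "tx": -20, "ty": 36, "tz": 0, "twist": 0}, {"fingers": 0, "tx": -20, "ty": 36, "tz": 0, "twist": 0}, {"fingers": 0, "tx": -20, "ty": 36, "tz": 0, "twist": 0}, {"fingers": 0, "tx": -20, "ty": 36, "tz": 0, "twist": 0}, {"fingers": 0, "tx": -20, "ty": 36, "tz": 0, "twist": 0}, {"fingers": 0, "tx": -20, "ty": 36, "tz": 0, "twist": 0}, {"fingers": 0, "tx": 0, "ty": 0, "tz": 0, "twist": 0}, {"fingers": 0, "tx": 0, "ty": 0, "tz": 0, "twist": 0}]}}

```text
clock: 6.85
position: [0.3256, 0.2769, 0.1863]
tool_rot: [3.142, 0.0, 3.069]
force: [0.5, -1.0, -0.2]
width: -0.0001
grip_force: 0.0
```

```bash
python3 - <<'E'
from h import *
im,d,W=cloud("top"); x,y,z=W[...,0],W[...,1],W[...,2]
m=((z>0.024)&(z<0.2)&(x<0.7)&(x>.4)&(abs(y)<.15)).astype(np.uint8)
n,l,s,c=cv2.connectedComponentsWithStats(m)
for i in range(1,n):
    if s[i,4]<60: continue
    p=W[l==i]; zt=np.percentile(p[:,2],95); t=p[p[:,2]>zt-0.006]
    r=cv2.minAreaRect((t[:,:2]*1000).astype(np.float32))
    A=np.c_[t[:,:2],np.ones(len(t))]; f=np.linalg.lstsq(A,t[:,2],rcond=None)[0]
    print("ztop",zt.round(4),"med",np.median(t[:,2]).round(4),"slope",f[:2].round(3),"rect",np.round(r[0],1),np.round(r[1],1),round(r[2],1))
print(manip.read_state()['position'])
E
```

```text
ztop 0.0875 med 0.086 slope [0.014 0.015] rect [666.5  45.7] [100.3  66.1] 89.9
ztop 0.1001 med 0.0979 slope [0.004 0.002] rect [641.9 -94.1] [61.7 61.8] 88.3
ztop 0.0312 med 0.0287 slope [ 0.002 -0.001] rect [529.2   3.6] [56.1 95.2] 84.5
ztop 0.0324 med 0.0297 slope [0.003 0.007] rect [527.   91.8] [34.4 70.1] 85.0
ztop 0.0675 med 0.0654 slope [ 0.002 -0.02 ] rect [469.3 -76.2] [35.8 15.2] 83.2
[0.32642823 0.27576744 0.1862976 ]
```

Both boxes are flat, with tops at 29 and 30 mm as expected. The matchbox hasn't moved.

```bash
python3 -c "
from rig import manip
print(manip.hand_in())"
```

```text
the job is handed in; nothing more can be done
None
```

I tipped the tea carton and the plaster box over; both lie flat, printed face up, in their own bays, the matchbox still stands in its place, and the job is handed in (no verdict was returned).

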